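# Two turns on the loaded vial mixer

## Task

Two hand-cranked vial mixers stand on the lab bench; the wheel of one is loaded with amber vials, the wheel of the other is empty. Turn the crank of the loaded mixer clockwise (seen from above) by exactly two full turns, so that its knob ends where it began, and let go of it. Leave the crank of the empty mixer as it is.

Things in the scene. Friction and masses are not known exactly. Their poses are not given: they have to be found in the camera images.
- mixer_crank (a joint): Angle (rad) of the loaded mixer's crank about the vertical shaft amid its top; grows 6.283 per full turn clockwise seen from above. Starts anywhere from -2.7 to 2.7, no end stop within reach, takes about 2 N at the knob, stays where left. Mixer: white box 150 x 130 mm, 100 mm high; at its far end a tilted 100 mm wheel, driven by the crank, with six amber vials as spokes, below 125 mm.
- mixer_knob (a point): Centre (half-way up) of the upright black round knob on the loaded mixer's crank arm: 24 mm across, 40 mm tall, free to spin on its pin, so it can be pinched from above and led round without turning the gripper. The steel arm (18 mm wide) has its top 122 mm above the bench, 30 mm below this centre: keep the fingertips above that.
- mixer_axis (a point): Point on the crank's vertical shaft axis at the height of the knob's centre, 152 mm above the bench; the knob travels round it in a level circle of 60 mm radius.
- idle_knob (a point): Centre of the same kind of knob on the empty mixer, a machine of the same build with no vials on its wheel; its crank is not to be moved.

How it is judged:
At the end, for the whole second after the job is handed in: The loaded mixer's crank is two full turns clockwise on from its start (not one, not three): its knob within 20 mm (about 19 degrees) of where it began, its joint between 9.45 and 15.7 rad and at rest. The empty mixer's knob is within 15 mm of where it was (distance of mixer_knob from where it was at the start of the episode below 0.02 m and value of joint mixer_crank between 9.45 and 15.7 rad and velocity of joint mixer_crank between -0.1 and 0.1 rad/s and distance of idle_knob from where it was at the start of the episode below 0.015 m); the robot touches nothing.
It fails at once if the crank of the empty mixer is turned (its knob moves more than 20 mm) (distance of idle_knob from where it was at the start of the episode above 0.02 m).
It also fails if it takes over 58 s, if anything falls off the work surface, if the arm or the gripper's body presses on something with over 40 N, if the wrist force passes 120 N, or if a joint passes its speed limit or range.

## Robot

A 6-joint arm with a two-finger parallel gripper is mounted at the origin on the work surface. World frame = base frame: x ahead of the robot, y to its left, z up, the work surface at z = 0. Lengths are in m, angles in rad, forces in N, time in s.
With the tool pointing down it reaches from about 0.35 to 0.925 m from the base axis. Payload 6.4 kg.
Tool frame: the origin (TCP) lies midway between the tips of the shut fingers; the grasp point (between the pads) lies 19 mm behind it; z points along the fingers, y is the line along which they close (so a half turn about z gives the same grasp; the last joint's range is limited). The gripper opens to 94 mm and grips with 3 to 60 N. Pads are 16 mm wide; open, the fingers measure 119 mm over their backs; the gripper's body (75 mm by 177 mm) begins 78 mm behind the grasp point.
Start: joints at [1.009, 0.245, 1.558, -0, 1.339, -0.174], TCP at [0.246, 0.602, 0.172] pointing down, gripper open.
Joint ranges: [-3.13, 3.13], [-1.02, 2.26], [0.13, 2.54], [-0.95, 4.09], [0.21, 2.88], [-2.74, 2.74]. Speed limits (rad/s): [2.57, 2.57, 3.14, 3.14, 3.14, 3.14].

## Interface

Orientations are given as a unit quaternion [x, y, z, w].
In Python, from cell import manip gives the robot as it stands.
- The arm moves only by the shell command python3 -m inch 'ROWS'. ROWS is JSON, a list of rows, each a list of 7 numbers: the shift along the tool's x, y, z in mm, then the turn, a rotation vector about the tool's x, y, z in rad, then the finger opening in mm, from 0 to 94. In form: [[dx, dy, dz, rx, ry, rz, hand], ...]. A call has 1 to 12 rows; each row is the pose to reach, as a shift and turn from the pose commanded when the call began, along the tool's axes at that moment; what a row does not reach only later rows make up. A row lasts 1/8 s, in which the tool goes at most 62.5 mm and 10.7 degrees, less where a joint would pass 70% of its speed; a pose out of reach is approached as far as the arm can. A call with a gripper value outside its range is refused whole. The fingers move at their own pace and stop on an object; the grip force is fixed at half the most. Time passes only in rows, so rows that repeat a pose let the fingers close. It gives the time, the measured TCP pose, the force, the opening and the grip force at its end, in the units of the state.
- manip.sense(): the state, without advancing time (a new reading comes with each control period).
- manip.capture(name): name is "scene" or "top"; returns a dict with "img" (480x640x3 uint8, blue, green, red), "depth" (480x640 float32, m along the optical axis (not along the pixel's ray), 0 where there is no reading), "K" (3x3 intrinsics, pixels), "k1" (the pictures are not rectified: a ray, as slopes to the right and down, at radius r is drawn at 1 + k1 r^2 times it, then the intrinsics apply), "rvec" (rotation vector, rad) and "tvec" (3), from world to camera coordinates, as OpenCV has them. Camera axes: x right, y down, z forward; pixel columns grow to the right and rows downward; lengths in m; the calibration is good to about 2 mm. A picture is of the moment at which its call begins.
- manip.sign_off(): hands the job in; it is judged then, once.
Trained networks look in the newest picture that a camera, given by its name, has taken for a name from the list of things; names that differ only in an ending like _2 or _b are one class to them, and where a whole thing is asked for, a point or a joint stands for the part that bears it (a point fixed in the world has none). Each returns a list of dicts, best first, with "score" (0 to 1); they miss things now and then, are a little off and sometimes report something else, mostly with a low value. They report only what shows in the picture. A call takes as long as a camera call.
- manip.masks_of(camera, name): "pixels" (480x640 bool, what is visible of it) and "box" ([left, top, width, height] in pixels, round what is visible of it).
The state is a dict: "clock": time; "joint_pos": joint angles; "dq": joint speeds; "joint_torque": joint torques, N m; "position": TCP position; "ee_rot": TCP orientation; "contact_force": force on the tool from outside, world axes, zero at the start; "wrist_torque": the same for the moment, N m; "grip_width": finger opening in m; "grasp_force": force on a finger pad.
Only numpy, scipy, OpenCV 4.12 (cv2) and the standard library are available. Lean on these libraries where they do the work, as an engineer would, in place of code of your own. Each camera call takes 0.05 s, during which the arm holds its last target. There are 200 camera calls.

## Working session

There is one attempt and no reset: what is moved stays moved. The work goes in short steps, Python scripts to look and compute and a shell command to move; the robot and the scene stay as the last step left them, time stands still between calls to the robot, and variables do not carry over. Pictures are saved under pics/ and viewed, at most 10 in all, crops included, and the job is handed in when it is done.

```bash
mkdir -p pics
cat > h.py <<'E'
from cell import manip
import cv2, numpy as np
def world(c,mask=None):
    d=c["depth"]; v,u=np.nonzero((d>0) if mask is None else (mask&(d>0)))
    K=c["K"]; p=np.stack([(u-K[0,2])/K[0,0],(v-K[1,2])/K[1,1]],1)
    q=p.copy()
    for _ in range(10): q=p/(1+c["k1"]*(q**2).sum(1,keepdims=True))
    z=d[v,u][:,None]; P=np.hstack([q*z,z])
    R=cv2.Rodrigues(np.array(c["rvec"],float))[0]
    return (P-np.array(c["tvec"]).ravel())@R, u, v
E
python3 - <<'E'
from h import *
s=manip.sense(); print(s["clock"],s["position"],s["ee_rot"])
for n in("scene","top"):
    c=manip.capture(n); cv2.imwrite(f"pics/{n}0.png",c["img"])
    for nm in("mixer_knob","idle_knob"):
        for m in manip.masks_of(n,nm):
            W,u,v=world(c,m["pixels"])
            print(n,nm,round(m["score"],2),m["box"],len(W),np.median(W,0).round(3) if len(W) else None, np.percentile(W,95,axis=0).round(3) if len(W) else None)
E
```

```text
0.0 [0.24544403 0.60117538 0.17047772] [ 1.92680732e-01  9.81261061e-01 -8.68857560e-04 -3.33230124e-04]
scene mixer_knob 0.6 [190.0, 229.3, 21.3, 27.1] 345 [ 0.545 -0.204  0.159] [ 0.55  -0.195  0.17 ]
scene idle_knob 0.77 [454.3, 262.5, 19.5, 28.0] 340 [0.558 0.239 0.159] [0.562 0.25  0.171]
top mixer_knob 0.82 [426.8, 209.7, 23.2, 17.5] 291 [ 0.537 -0.204  0.171] [ 0.548 -0.196  0.174]
top idle_knob 0.61 [129.1, 190.5, 25.1, 21.4] 314 [0.55  0.235 0.172] [0.56  0.247 0.174]
top idle_knob 0.28 [426.3, 205.9, 24.1, 22.3] 315 [ 0.537 -0.204  0.171] [ 0.549 -0.196  0.174]
```

View pics/scene0.png

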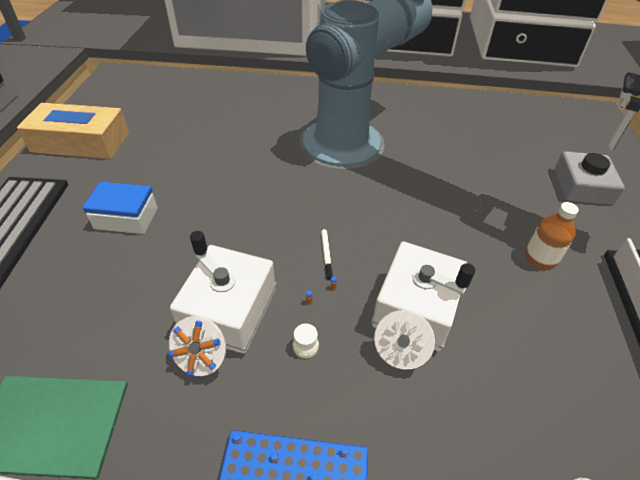

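View pics/top0.png

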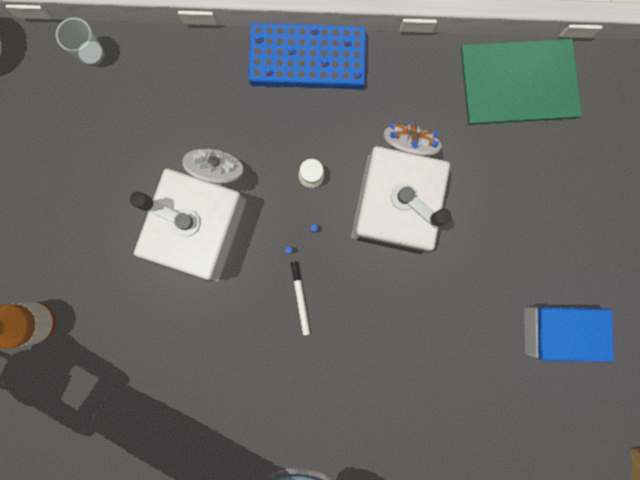

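The loaded mixer is at right in the top view: hub about (406,195), knob about (441,216). The empty mixer's knob is at (141,201). Next I locate the hub and knob precisely.

```bash
cat >> h.py <<'E'
def ray_at(c,u,v,z):
    K=c["K"]; p=np.array([(u-K[0,2])/K[0,0],(v-K[1,2])/K[1,1]]); q=p.copy()
    for _ in range(10): q=p/(1+c["k1"]*(q@q))
    R=cv2.Rodrigues(np.array(c["rvec"],float))[0]; o=-R.T@np.array(c["tvec"]).ravel(); d=R.T@np.append(q,1)
    return o+d*(z-o[2])/d[2]
E
python3 - <<'E'
from h import *
c=manip.capture("top"); W,u,v=world(c); g=c["img"].max(2)[v,u]
def circ(sel,n):
    P=W[sel][:,:2].astype(np.float32); (x,y),r=cv2.minEnclosingCircle(P); print(n,len(P),P.mean(0).round(4),np.median(W[sel][:,2]).round(4),"enc",round(x,4),round(y,4),round(r,4))
circ((abs(u-406)<12)&(abs(v-195)<12)&(g<110)&(W[:,2]>.11),"hub")
circ((abs(u-441)<14)&(abs(v-216)<14)&(W[:,2]>.165),"knob")
circ((abs(u-141)<16)&(abs(v-201)<14)&(W[:,2]>.165),"idle")
near=(abs(u-400)<70)&(abs(v-190)<75)&(W[:,2]>.122); print("max z near",np.percentile(W[near][:,2],[50,90,100]).round(3))
# box top fit
b=(abs(u-400)<60)&(abs(v-198)<62)&(abs(W[:,2]-.1)<.006)&(g>120)
print(cv2.minAreaRect(W[b][:,:2].astype(np.float32)))
E
```

```text
hub 33 [ 0.57   -0.1552] 0.1209 enc 0.5725 -0.1579 0.0096
knob 210 [ 0.5384 -0.2071] 0.1716 enc 0.5391 -0.2076 0.0122
idle 225 [0.5512 0.2388] 0.1724 enc 0.5519 0.2393 0.0121
max z near [0.13  0.172 0.175]
((0.5922404527664185, -0.16484735906124115), (0.12990911304950714, 0.17844420671463013), 79.29704284667969)
```

```bash
python3 -m inch '[[0,0,-60,0,0,-0.1,94],[0,0,-120,0,0,-0.2,60],[0,0,-120,0,0,-0.388,60],[0,0,-120,0,0,-0.388,60],[0,0,-120,0,0,-0.388,60]]'
```

```text
clock: 0.98
position: [0.2455, 0.6012, 0.29]
ee_rot: [0.001, 1.0, -0.001, -0.001]
contact_force: [0.1, 0.2, -0.8]
grip_width: 0.0606
grasp_force: 0.0
```

```bash
python3 -m inch '[[-294,-809,0,0,0,0,60],[-294,-809,0,0,0,0,60],[-294,-809,0,0,0,0,60],[-294,-809,0,0,0,0,60],[-294,-809,0,0,0,0,60],[-294,-809,0,0,0,0,60],[-294,-809,0,0,0,0,60],[-294,-809,0,0,0,0,60],[-294,-809,0,0,0,0,60],[-294,-809,0,0,0,0,60],[-294,-809,0,0,0,0,60],[-294,-809,0,0,0,0,60]]'
python3 - <<'E'
from h import *
c=manip.capture("scene"); W,u,v=world(c); g=c["img"].max(2)[v,u]
near=(np.hypot(W[:,0]-.57,W[:,1]+.157)<.03)&(W[:,2]>.105)&(W[:,2]<.145)
for lo,hi in((.105,.118),(.118,.125),(.125,.14)):
    s=near&(W[:,2]>lo)&(W[:,2]<hi)&(g<110)
    if s.sum()>5: print(lo,s.sum(),W[s].mean(0).round(4),np.ptp(W[s],axis=0).round(4))
cv2.imwrite("pics/crop1.png",cv2.resize(c["img"][210:330,150:310],None,fx=4,fy=4))
print(manip.sense()["position"])
E
```

```text
clock: 2.48
position: [0.502, -0.1051, 0.2905]
ee_rot: [0.001, 1.0, 0.0, -0.001]
contact_force: [0.3, -0.2, 0.2]
grip_width: 0.0602
grasp_force: 0.0
0.105 55 [ 0.5875 -0.1581  0.1129] [0.0114 0.0233 0.0123]
0.118 39 [ 0.5868 -0.1581  0.1216] [0.0131 0.0231 0.0066]
0.125 12 [ 0.5871 -0.1581  0.1264] [0.0108 0.0214 0.0026]
[ 0.50313848 -0.11106028  0.28955496]
```

View pics/crop1.png

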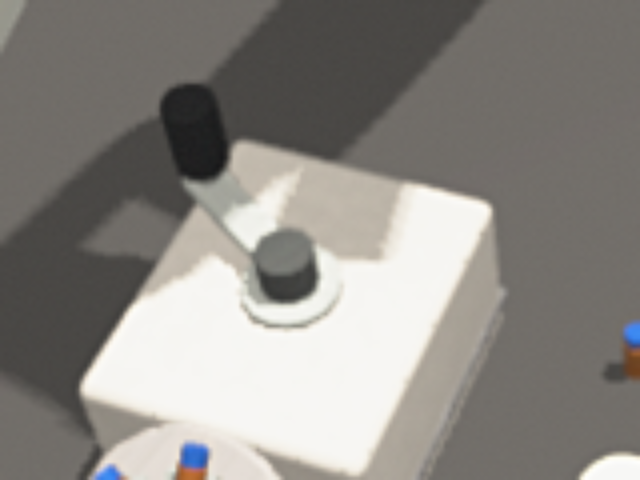

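The crop shows the crank hub's top centred near (285,250) (full image about (221,272)), with the knob up-left. No obstructions.

```bash
python3 - <<'E'
from h import *
c=manip.capture("scene"); t=manip.capture("top")
for z in(.128,.132,.136,.140): print(z,ray_at(c,221.3,272.5,z).round(4),ray_at(t,406,195,z).round(4))
img=t["img"]; W,u,v=world(t); g=img.max(2)
m=np.zeros(g.shape,np.uint8); m[180:210,390:422]=g[180:210,390:422]<95
n,l,s,cen=cv2.connectedComponentsWithStats(m); print(s,cen.round(1))
m=manip.masks_of("top","mixer_knob"); print([(x["score"],x["box"]) for x in m])
E
python3 -m inch '[[-36,-97,0,0,0,0,60],[-36,-97,0,0,0,0,60],[-36,-97,0,0,0,0,60],[-36,-97,0,0,0,0,60]]'
```

```text
0.128 [ 0.579  -0.1592  0.128 ] [ 0.5755 -0.1615  0.128 ]
0.132 [ 0.5819 -0.1578  0.132 ] [ 0.5747 -0.1607  0.132 ]
0.136 [ 0.5849 -0.1565  0.136 ] [ 0.574  -0.1599  0.136 ]
0.14 [ 0.5879 -0.1551  0.14  ] [ 0.5732 -0.1591  0.14  ]
[[     0      0    640    480 306886]
 [   390    180     27     30    312]
 [   401    184      1      1      1]
 [   405    202      1      1      1]] [[319.4 239.5]
 [397.9 199.3]
 [401.  184. ]
 [405.  202. ]]
[]
clock: 3.18
position: [0.5379, -0.1982, 0.2914]
ee_rot: [-0.001, 1.0, 0.0, -0.0]
contact_force: [-0.1, 1.0, 0.8]
grip_width: 0.0602
grasp_force: 0.0
```

```bash
python3 -m inch '[[0,0,0,0,0,0,60],[0,0,0,0,0,0,60],[0,0,60,0,0,0,60],[0,0,100,0,0,0,60],[0,0,100,0,0,0,60],[0,0,100,0,0,0,60]]'
python3 - <<'E'
from h import *
print(manip.sense()["position"])
c=manip.capture("scene");cv2.imwrite("pics/crop2.png",cv2.resize(c["img"][150:330,130:330],None,fx=3,fy=3))
E
```

```text
clock: 3.92
position: [0.5391, -0.2005, 0.1938]
ee_rot: [-0.0, 1.0, -0.001, 0.001]
contact_force: [0.5, 0.3, 0.4]
grip_width: 0.0603
grasp_force: 0.0
[ 0.53914176 -0.20048517  0.19381543]
```

View pics/crop2.png

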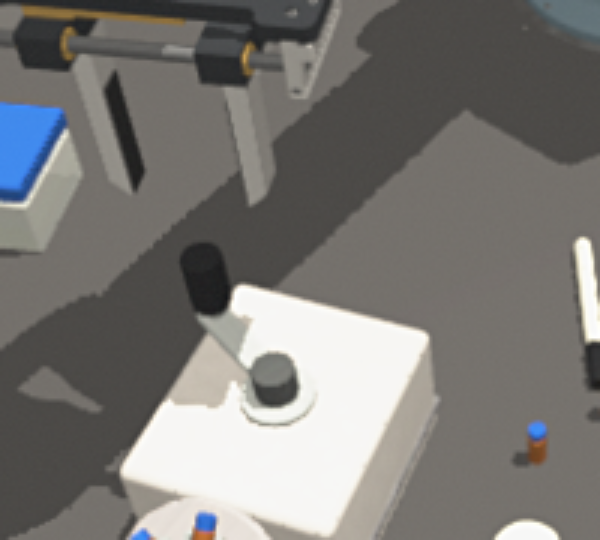

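The fingers straddle the knob (205,275) from above, about 7 mm off in y. I correct that, descend and close.

```bash
python3 -m inch '[[0,-7,0,0,0,0,60],[0,-7,30,0,0,0,60],[0,-7,54,0,0,0,60],[0,-7,54,0,0,0,60],[0,-7,54,0,0,0,60]]'; python3 -m inch '[[0,0,0,0,0,0,15],[0,0,0,0,0,0,15],[0,0,0,0,0,0,15],[0,0,0,0,0,0,15],[0,0,0,0,0,0,15],[0,0,0,0,0,0,15],[0,0,0,0,0,0,15]]'
python3 - <<'E'
from h import *
k=np.array([.539,-.2075]);a=np.array([.575,-.159]);d=(k-a);print(np.linalg.norm(d),np.degrees(np.arctan2(d[1],d[0])))
d*=60/np.linalg.norm(d)
for i in range(1,13):
    t=-np.radians(15*i); p=np.array([[np.cos(t),-np.sin(t)],[np.sin(t),np.cos(t)]])@d-d
    print(15*i,"tool dx,dy",(-p[0]).round(0),p[1].round(0))
E
```

```text
clock: 4.6
position: [0.5391, -0.2079, 0.1393]
ee_rot: [-0.0, 1.0, -0.001, 0.001]
contact_force: [0.6, 0.4, -0.6]
grip_width: 0.0602
grasp_force: 0.0
clock: 5.48
position: [0.5386, -0.2071, 0.1382]
ee_rot: [-0.0, 1.0, -0.0, 0.0]
contact_force: [-0.3, 1.7, 5.9]
grip_width: 0.0152
grasp_force: 2.5
0.0604007450285176 -126.58531829969336
15 tool dx,dy 11.0 11.0
30 tool dx,dy 19.0 24.0
45 tool dx,dy 24.0 39.0
60 tool dx,dy 24.0 55.0
75 tool dx,dy 20.0 70.0
90 tool dx,dy 12.0 84.0
105 tool dx,dy 2.0 95.0
120 tool dx,dy -12.0 103.0
135 tool dx,dy -27.0 108.0
150 tool dx,dy -43.0 108.0
165 tool dx,dy -58.0 104.0
180 tool dx,dy -72.0 96.0
```

The opening is 15 mm, but the knob is 24 mm across, so it is probably not held properly. I look.

Run:
```python
from h import *
print(manip.sense()["position"],manip.sense()["contact_force"],manip.sense()["grip_width"])
c=manip.capture("scene");t=manip.capture("top")
cv2.imwrite("pics/crop3.png",np.hstack([cv2.resize(c["img"][190:330,150:290],(400,400),interpolation=2),cv2.resize(t["img"][150:250,370:470],(400,400),interpolation=2)]))
```

```text
[ 0.53855684 -0.20713156  0.13821348] [-0.25604038  1.71260261  5.92417201] 0.015204558335985646
```

View pics/crop3.png

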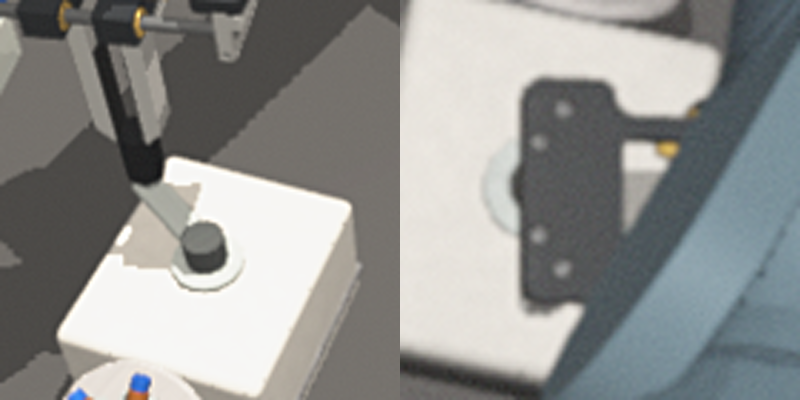

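Run:
```python
from h import *
c=manip.capture("scene"); W,u,v=world(c)
for m in manip.masks_of("scene","mixer_knob"):
    P,_,_=world(c,m["pixels"]); print(m["score"],m["box"],np.percentile(P,[10,50,90],axis=0).round(3).tolist())
g=c["img"].max(2)[v,u]
n=(np.hypot(W[:,0]-.54,W[:,1]+.207)<.05)&(W[:,2]>.128)&(W[:,2]<.24)
for z0 in np.arange(.13,.24,.01):
    for nm,s in(("dark",g<45),("lite",g>80)):
        q=n&s&(abs(W[:,2]-z0)<.005)
        if q.sum()>4: print(z0.round(3),nm,q.sum(),np.percentile(W[q][:,:2],[5,50,95],axis=0).round(3).tolist())
cv2.imwrite("pics/crop4.png",cv2.resize(c["img"][180:270,170:260],(600,600),interpolation=2))
```

```text
0.79 [190.3, 230.1, 20.5, 25.5] [[0.535, -0.212, 0.133], [0.546, -0.203, 0.154], [0.549, -0.195, 0.17]]
0.13 lite 12 [[0.539, -0.209], [0.547, -0.2], [0.548, -0.195]]
0.14 dark 47 [[0.54, -0.212], [0.547, -0.201], [0.549, -0.195]]
0.15 dark 50 [[0.538, -0.213], [0.547, -0.201], [0.549, -0.195]]
0.16 dark 59 [[0.54, -0.212], [0.547, -0.201], [0.55, -0.195]]
0.17 dark 75 [[0.531, -0.214], [0.543, -0.209], [0.549, -0.202]]
0.17 lite 14 [[0.547, -0.219], [0.547, -0.215], [0.549, -0.193]]
0.18 dark 16 [[0.533, -0.214], [0.539, -0.213], [0.545, -0.213]]
0.18 lite 62 [[0.534, -0.224], [0.547, -0.194], [0.549, -0.186]]
0.19 dark 21 [[0.533, -0.214], [0.539, -0.213], [0.545, -0.213]]
0.19 lite 77 [[0.533, -0.223], [0.547, -0.192], [0.549, -0.185]]
0.2 dark 19 [[0.534, -0.214], [0.539, -0.213], [0.545, -0.213]]
0.2 lite 82 [[0.534, -0.224], [0.547, -0.193], [0.549, -0.185]]
0.21 dark 17 [[0.533, -0.214], [0.54, -0.213], [0.546, -0.212]]
0.21 lite 82 [[0.533, -0.223], [0.548, -0.193], [0.549, -0.185]]
0.22 dark 19 [[0.535, -0.214], [0.54, -0.213], [0.545, -0.213]]
0.22 lite 84 [[0.532, -0.224], [0.548, -0.192], [0.549, -0.185]]
0.23 dark 23 [[0.534, -0.214], [0.54, -0.213], [0.545, -0.213]]
0.23 lite 91 [[0.533, -0.223], [0.548, -0.193], [0.549, -0.185]]
```

View pics/crop4.png

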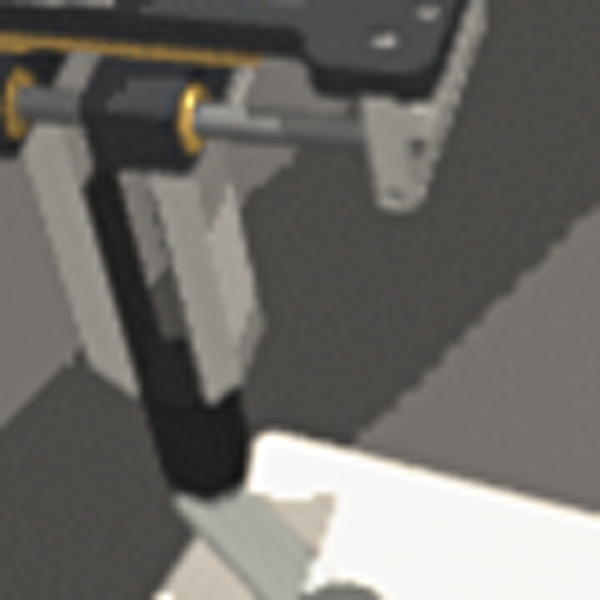

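The picture shows the tips resting on top of the knob (about z 0.172) although the reported TCP z is 0.138. The tips seem to be about 34 mm above the reported TCP. I lift, open and measure the tip height.

```bash
python3 -m inch '[[0,0,-10,0,0,0,15],[0,0,-10,0,0,0,50],[0,0,-10,0,0,0,50],[0,0,-10,0,0,0,50],[0,0,-10,0,0,0,50]]'
cat > tips.py <<'E'
from h import *
def tips():
    s=manip.sense(); p=s["position"]; print(p.round(4),s["contact_force"].round(1) if hasattr(s["contact_force"],"round") else s["contact_force"],s["grip_width"])
    c=manip.capture("scene"); W,u,v=world(c)
    near=(abs(W[:,0]-p[0])<.016)&(abs(abs(W[:,1]-p[1])-s["grip_width"]/2-.006)<.008)&(W[:,2]>.09)&(W[:,2]<.3)
    for sg in(-1,1):
        q=near&(np.sign(W[:,1]-p[1])==sg)
        if q.sum(): print(sg,q.sum(),"low z",np.percentile(W[q][:,2],[0,2,5]).round(3),"x",np.percentile(W[q][:,0],[5,95]).round(3),"y",np.percentile(W[q][:,1],[5,95]).round(3))
    for m in manip.masks_of("scene","mixer_knob")[:1]:
        P,_,_=world(c,m["pixels"]); print(m["score"],m["box"],np.percentile(P,[10,50,90],axis=0).round(3).tolist())
tips()
E
python3 tips.py
```

```text
clock: 6.3
position: [0.5379, -0.207, 0.1472]
ee_rot: [-0.0, 1.0, 0.0, -0.0]
contact_force: [0.6, -0.6, -0.3]
grip_width: 0.0488
grasp_force: 0.0
[ 0.5379 -0.207   0.1472] [ 0.6 -0.6 -0.3] 0.04881696751439648
-1 560 low z [0.178 0.182 0.186] x [0.532 0.549] y [-0.242 -0.23 ]
1 371 low z [0.095 0.096 0.097] x [0.525 0.549] y [-0.181 -0.169]
0.86 [189.1, 229.0, 18.7, 26.0] [[0.533, -0.214, 0.135], [0.544, -0.203, 0.158], [0.549, -0.195, 0.17]]
```

Tips are at 0.180 with the TCP reported at 0.147, which confirms an offset of about 32 mm. I descend 37 mm to put the tips near 0.142, then close.

```bash
python3 -m inch '[[0,0,15,0,0,0,50],[0,0,30,0,0,0,50],[0,0,37,0,0,0,50],[0,0,37,0,0,0,50],[0,0,37,0,0,0,50]]'; python3 tips.py
```

```text
clock: 7.02
position: [0.5384, -0.2073, 0.1109]
ee_rot: [-0.0, 1.0, -0.0, 0.0]
contact_force: [-0.1, 0.3, 0.4]
grip_width: 0.0498
grasp_force: 0.0
[ 0.5384 -0.2073  0.1109] [-0.1  0.3  0.4] 0.04984264149820475
-1 480 low z [0.14  0.145 0.149] x [0.532 0.549] y [-0.242 -0.231]
1 462 low z [0.095 0.096 0.097] x [0.523 0.55 ] y [-0.183 -0.169]
0.9 [189.5, 230.0, 19.3, 24.5] [[0.531, -0.214, 0.134], [0.544, -0.204, 0.158], [0.549, -0.195, 0.17]]
```

```bash
python3 -m inch '[[0,0,0,0,0,0,15],[0,0,0,0,0,0,15],[0,0,0,0,0,0,15],[0,0,0,0,0,0,15],[0,0,0,0,0,0,15],[0,0,0,0,0,0,15]]'
```

```text
clock: 7.88
position: [0.5382, -0.2073, 0.1107]
ee_rot: [-0.0, 1.0, -0.0, 0.0]
contact_force: [-0.5, 0.1, 0.8]
grip_width: 0.0235
grasp_force: 30.0
```

Gripped (23.5 mm, 30 N). First quarter turn.

```bash
python3 -m inch '[[11,11,0,0,0,0,15],[19,24,0,0,0,0,15],[24,39,0,0,0,0,15],[24,55,0,0,0,0,15],[20,70,0,0,0,0,15],[12,84,0,0,0,0,15],[12,84,0,0,0,0,15],[12,84,0,0,0,0,15]]'; python3 tips.py
```

```text
clock: 8.88
position: [0.5312, -0.1268, 0.1108]
ee_rot: [0.0, 1.0, -0.005, 0.007]
contact_force: [22.7, -14.8, -17.9]
grip_width: 0.0232
grasp_force: 30.0
[ 0.5312 -0.1268  0.1108] [ 22.7 -14.8 -17.9] 0.023180675548561937
-1 395 low z [0.096 0.098 0.118] x [0.526 0.546] y [-0.148 -0.137]
1 511 low z [0.095 0.096 0.097] x [0.518 0.546] y [-0.116 -0.102]
0.54 [237.7, 232.8, 18.3, 22.9] [[0.526, -0.132, 0.136], [0.538, -0.123, 0.16], [0.541, -0.115, 0.17]]
```

The radial force points inward, so the estimated axis was off. I refit it from the two knob points (radius 60 mm): about (0.579,-0.163).

```bash
cat > plan.py <<'E'
import sys,numpy as np
ax,ay,cx,cy,a0,n,st=map(float,sys.argv[1:8])
for i in range(1,int(n)+1):
    t=np.radians(a0-st*i); p=np.array([ax+60*np.cos(t)-cx,ay+60*np.sin(t)-cy]); print(round(a0-st*i,1),[round(-p[0],1),round(p[1],1)],end=' ')
E
python3 plan.py 578.9 -163.2 526.2 -123.3 142.6 8 15
```

```text
127.6 [np.float64(-16.1), np.float64(7.6)] 112.6 [np.float64(-29.6), np.float64(15.5)] 97.6 [np.float64(-44.8), np.float64(19.6)] 82.6 [np.float64(-60.4), np.float64(19.6)] 67.6 [np.float64(-75.6), np.float64(15.6)] 52.6 [np.float64(-89.1), np.float64(7.8)] 37.6 [np.float64(-100.2), np.float64(-3.3)] 22.6 [np.float64(-108.1), np.float64(-16.8)]
```

```bash
python3 -m inch '[[-16,8,0,0,0,0,15],[-30,15,0,0,0,0,15],[-45,20,0,0,0,0,15],[-60,20,0,0,0,0,15],[-76,16,0,0,0,0,15],[-89,8,0,0,0,0,15],[-100,-3,0,0,0,0,15],[-108,-17,0,0,0,0,15],[-108,-17,0,0,0,0,15],[-108,-17,0,0,0,0,15]]'; python3 tips.py
python3 - <<'E'
from h import *
t=manip.capture("top")
c=manip.capture("scene"); cv2.imwrite("pics/crop5.png",cv2.resize(c["img"][190:330,150:290],(600,600),interpolation=2))
for m in manip.masks_of("top","idle_knob"): print(m["score"],m["box"])
E
```

```text
clock: 10.22
position: [0.6342, -0.1402, 0.1106]
ee_rot: [-0.0, 1.0, -0.0, 0.0]
contact_force: [-1.8, -1.8, 2.5]
grip_width: 0.0235
grasp_force: 30.0
[ 0.6342 -0.1402  0.1106] [-1.8 -1.8  2.5] 0.02349493717760015
-1 594 low z [0.095 0.097 0.097] x [0.626 0.648] y [-0.163 -0.15 ]
1 684 low z [0.095 0.097 0.097] x [0.62  0.647] y [-0.129 -0.115]
0.5 [212.2, 277.9, 20.2, 28.0] [[0.629, -0.146, 0.14], [0.641, -0.137, 0.165], [0.644, -0.13, 0.17]]
0.87 [128.6, 190.7, 27.5, 18.6]
```

View pics/crop5.png

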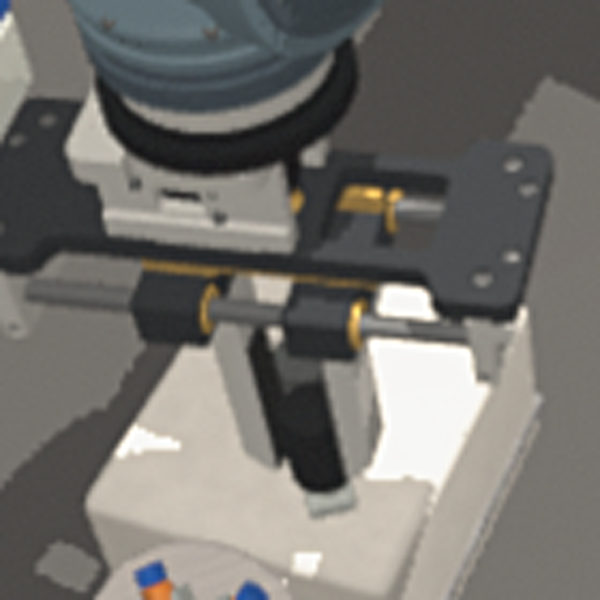

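The knob is still held at (315,450), and with the refined axis the forces are small. I continue the remaining 515° in three calls.

```bash
python3 plan.py 578.9 -163.2 634.2 -140.3 22.6 12 14.31 | sed 's/np.float64//g'; echo; python3 plan.py 578.9 -163.2 523.8 -186.8 -149.12 12 14.31| sed 's/np.float64//g'; echo;  python3 plan.py 578.9 -163.2 633.8 -138.9 -320.84 12 14.31| sed 's/np.float64//g';python3 -c "
import math
for a in(-149.12,-320.84,-492.56):print(578.9+60*math.cos(math.radians(a)),-163.2+60*math.sin(math.radians(a)))"
```

```text
8.3 [(-4.1), (-14.2)] -6.0 [(-4.4), (-29.2)] -20.3 [(-1.0), (-43.7)] -34.6 [(5.9), (-57.0)] -48.9 [(15.9), (-68.1)] -63.3 [(28.3), (-76.5)] -77.6 [(42.4), (-81.5)] -91.9 [(57.3), (-82.9)] -106.2 [(72.0), (-80.5)] -120.5 [(85.8), (-74.6)] -134.8 [(97.6), (-65.5)] -149.1 [(106.8), (-53.7)] 
-163.4 [(2.4), (6.5)] -177.7 [(4.9), (21.2)] -192.1 [(3.6), (36.1)] -206.4 [(-1.3), (50.2)] -220.7 [(-9.6), (62.7)] -235.0 [(-20.7), (72.7)] -249.3 [(-33.9), (79.7)] -263.6 [(-48.4), (83.2)] -277.9 [(-63.4), (83.0)] -292.2 [(-77.8), (79.1)] -306.5 [(-90.8), (71.8)] -320.8 [(-101.6), (61.5)] 
-335.1 [(0.5), (0.9)] -349.5 [(-4.1), (-13.3)] -363.8 [(-5.0), (-28.2)] -378.1 [(-2.1), (-42.9)] -392.4 [(4.2), (-56.4)] -406.7 [(13.8), (-68.0)] -421.0 [(25.8), (-76.8)] -435.3 [(39.7), (-82.3)] -449.6 [(54.5), (-84.3)] -463.9 [(69.4), (-82.5)] -478.2 [(83.3), (-77.2)] -492.6 [(95.5), (-68.5)] 527.4053532105461 -193.994501977291
625.4231323706657 -125.31071187760958
538.3182852762525 -207.3941673762542
```

```bash
python3 -m inch '[[-4,-14,0,0,0,0,15],[-4,-29,0,0,0,0,15],[-1,-44,0,0,0,0,15],[6,-57,0,0,0,0,15],[16,-68,0,0,0,0,15],[28,-76,0,0,0,0,15],[42,-81,0,0,0,0,15],[57,-83,0,0,0,0,15],[72,-80,0,0,0,0,15],[86,-75,0,0,0,0,15],[98,-65,0,0,0,0,15],[107,-54,0,0,0,0,15]]'
python3 plan.py 578.9 -163.2 527.2 -194.3 -149.12 12 14.31| sed 's/np.float64//g'; echo;  python3 plan.py 578.9 -163.2 625.4 -125.3 -320.84 12 14.31| sed 's/np.float64//g'
```

```text
clock: 11.98
position: [0.527, -0.1939, 0.1107]
ee_rot: [0.0, 1.0, -0.0, 0.001]
contact_force: [6.7, 2.5, 0.0]
grip_width: 0.0236
grasp_force: 30.0
-163.4 [(5.8), (14.0)] -177.7 [(8.3), (28.7)] -192.1 [(7.0), (43.6)] -206.4 [(2.1), (57.7)] -220.7 [(-6.2), (70.2)] -235.0 [(-17.3), (80.2)] -249.3 [(-30.5), (87.2)] -263.6 [(-45.0), (90.7)] -277.9 [(-60.0), (90.5)] -292.2 [(-74.4), (86.6)] -306.5 [(-87.4), (79.3)] -320.8 [(-98.2), (69.0)] 
-335.1 [(-7.9), (-12.7)] -349.5 [(-12.5), (-26.9)] -363.8 [(-13.4), (-41.8)] -378.1 [(-10.5), (-56.5)] -392.4 [(-4.2), (-70.0)] -406.7 [(5.4), (-81.6)] -421.0 [(17.4), (-90.4)] -435.3 [(31.3), (-95.9)] -449.6 [(46.1), (-97.9)] -463.9 [(61.0), (-96.1)] -478.2 [(74.9), (-90.8)] -492.6 [(87.1), (-82.1)]
```

```bash
python3 -m inch '[[6,14,0,0,0,0,15],[8,29,0,0,0,0,15],[7,44,0,0,0,0,15],[2,58,0,0,0,0,15],[-6,70,0,0,0,0,15],[-17,80,0,0,0,0,15],[-30,87,0,0,0,0,15],[-45,91,0,0,0,0,15],[-60,90,0,0,0,0,15],[-74,87,0,0,0,0,15],[-87,79,0,0,0,0,15],[-98,69,0,0,0,0,15]]'
python3 -m inch '[[-8,-13,0,0,0,0,15],[-12,-27,0,0,0,0,15],[-13,-42,0,0,0,0,15],[-10,-56,0,0,0,0,15],[-4,-70,0,0,0,0,15],[5,-82,0,0,0,0,15],[17,-90,0,0,0,0,15],[31,-96,0,0,0,0,15],[46,-98,0,0,0,0,15],[61,-96,0,0,0,0,15],[75,-91,0,0,0,0,15],[87,-82,0,0,0,0,15]]'
python3 -m inch '[[0,0,0,0,0,0,15],[0,0,0,0,0,0,15]]'; python3 tips.py
```

```text
clock: 13.48
position: [0.6254, -0.1252, 0.1105]
ee_rot: [-0.0, 1.0, 0.0, -0.001]
contact_force: [-6.4, -1.9, 6.5]
grip_width: 0.0232
grasp_force: 30.0
clock: 14.98
position: [0.5374, -0.207, 0.1106]
ee_rot: [0.0, 1.0, -0.0, 0.0]
contact_force: [4.3, 2.2, 3.0]
grip_width: 0.0233
grasp_force: 30.0
clock: 15.22
position: [0.5375, -0.2069, 0.1106]
ee_rot: [-0.0, 1.0, -0.0, -0.001]
contact_force: [0.0, 1.1, 4.9]
grip_width: 0.0236
grasp_force: 30.0
[ 0.5375 -0.2069  0.1106] [0.  1.1 4.9] 0.02355761051851371
-1 481 low z [0.095 0.098 0.149] x [0.532 0.552] y [-0.228 -0.217]
1 621 low z [0.096 0.097 0.1  ] x [0.523 0.55 ] y [-0.195 -0.181]
0.62 [191.1, 229.4, 18.3, 24.5] [[0.537, -0.212, 0.137], [0.545, -0.204, 0.159], [0.548, -0.197, 0.17]]
```

Two clockwise turns are done and the knob is back at its start position. I release and lift away.

```bash
python3 -m inch '[[0,0,0,0,0,0,50],[0,0,0,0,0,0,50],[0,0,0,0,0,0,50],[0,0,0,0,0,0,50],[0,0,-40,0,0,0,50],[0,0,-90,0,0,0,50],[0,0,-140,0,0,0,50],[60,0,-140,0,0,0,50],[100,0,-140,0,0,0,50],[100,0,-140,0,0,0,50],[100,0,-140,0,0,0,50]]'
python3 - <<'E'
from h import *
for n in("scene","top"):
    c=manip.capture(n)
    for nm in("mixer_knob","idle_knob"):
        for m in manip.masks_of(n,nm)[:2]:
            W,_,_=world(c,m["pixels"]); print(n,nm,round(m["score"],2),m["box"],np.median(W,0).round(3))
    if n=="scene": cv2.imwrite("pics/end.png",c["img"])
E
```

```text
clock: 16.7
position: [0.4386, -0.2073, 0.2508]
ee_rot: [-0.0, 1.0, -0.0, 0.0]
contact_force: [-0.2, 0.2, 0.6]
grip_width: 0.0498
grasp_force: 0.0
scene mixer_knob 0.8 [190.5, 229.3, 18.9, 24.3] [ 0.543 -0.202  0.158]
scene idle_knob 0.69 [455.1, 259.7, 19.4, 28.1] [0.558 0.239 0.159]
top mixer_knob 0.59 [427.2, 207.3, 23.2, 17.3] [ 0.536 -0.203  0.17 ]
top idle_knob 0.62 [129.8, 189.8, 26.0, 23.0] [0.55  0.235 0.171]
```

View pics/end.png

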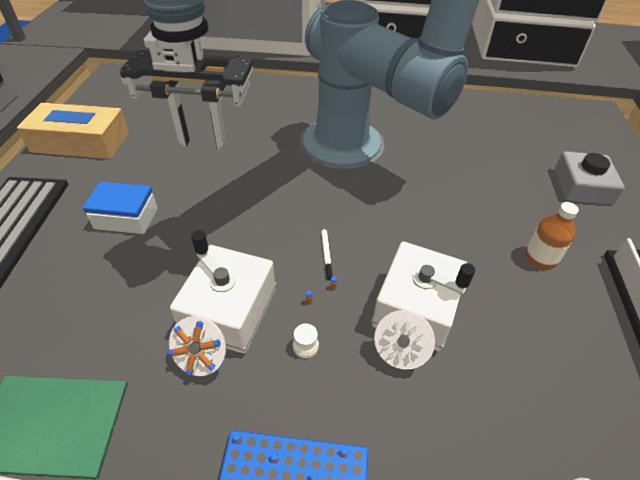

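The loaded knob is back at (200,242), the idle knob is unmoved at (465,275), and the gripper is clear of everything.

```bash
python3 -c "
from cell import manip
print(manip.sign_off())"
```

```text
the job is handed in; nothing more can be done
None
```

I turned the loaded mixer's crank two full turns clockwise and let go. Its knob is within about 2 mm of where it began by the cameras, the empty mixer's crank is unmoved, and the job is handed in (no verdict was returned).

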